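# Run the cuvette carriage up to its end stop

### The job

Move the cuvette into the measuring position: press down the red lock button on the carriage, keep it held down all the way while you push the carriage along its rail until it rests against the yellow end stop, then let the button come up so that the carriage is locked there, and move clear. Never force the carriage along while it is locked, do not press or push very hard, do not touch the cuvette, and leave the things standing around where they are.

Things in the scene. Friction and masses are not known exactly. Their poses are not given: they have to be found in the camera images.
- rail: Black slide rail on a dark steel foot plate 84 mm wide and 320 mm long, screwed to the table. Origin: centre of its underside, on the table. Its y axis runs along the rail, from the carriage towards the end stop (roughly the robot's left); z up. Its position and yaw (up to about 0.25 rad) vary.
- carriage (a joint): Place of the aluminium carriage along the rail, m; grows along the rail's +y, towards the stop; starts near 0. 70 mm wide, 100 mm long, flat top 46 mm above the table. Locked by teeth (rattles 1 to 2.5 mm); with the button pressed over 3 mm it slides with about 1 N of drag and stays where left. Let up on the way, the next tooth catches it (near the start and in the last 35 mm).
- lock_button (a joint): How far the red button is pressed, m: 0 when up (locked), 0.006 fully down; near the stop it comes fully up only with the carriage home, where it catches in its end notch. The spring takes about 5 N to begin to move it and 8 N fully down.
- button_top (a point): Centre of the top of the red round lock button (28 mm across, stands 12 mm proud of the carriage; its top is 58 mm above the table when up). It travels with the carriage, on the rail's centre line, 60 mm behind the cuvette (away from the stop). The finger's own friction on the button top is enough to take the carriage along.
- carriage_front (a point): Centre of the carriage's front end face, the one towards the end stop, 36 mm above the table; moves with the carriage, 78 mm ahead of the button's centre. y axis along the rail.
- stop_face (a point): Centre of the rubber bumper on the yellow end stop (66 x 24 x 46 mm high, clamped on the rail, does not give), 36 mm above the table. When the carriage is home, carriage_front meets this point. Its place on the rail varies: 115 to 155 mm of travel are left at the start.
- cuvette: Clear cuvette 14 x 14 x 51 mm with white cap, fixed upright in a black holder at the front of the carriage top; its origin is the centre of its underside, 48 mm above the table, its top 99 mm above the table. Not to be touched.
- vial: Loose amber vial with blue cap, 25 mm across, 52 mm high, beside the rail on the far side; origin at the centre of its underside.
- pot: Loose white pot with red lid, 54 mm across, 56 mm high, to the right of the rail; origin at the centre of its underside.
- lens: Loose lens in a ring on a post, 32 x 45 x 100 mm, to the right of the rail; origin at the centre of its underside.

How it is judged:
By the outcome, as a careful person would: the job done as asked, in the order asked, and still so for the second after the job is handed in, with the robot touching nothing.
It also fails if it takes over 35 s, if anything falls off the work surface, if the arm or the gripper's body presses on something with over 40 N, if the wrist force passes 120 N, or if a joint passes its speed limit or range.

### The arm

A 7-joint arm with a two-finger parallel gripper is mounted at the origin on a cart in front of the work surface, level with it; the furniture and walls round the work are solid. World frame = base frame: x ahead of the robot, y to its left, z up, the work surface at z = 0. Lengths are in mm, angles in rad, forces in N, time in s.
With the tool pointing down it reaches from about 350 to 775 mm from the base axis. Payload 3.1 kg.
Tool frame: the origin (TCP) lies on the centre line of the jaws, within the pads' length; the fingertips stand 14 mm ahead of it and the grasp point (between the pads) lies 5 mm behind it; z points along the fingers, y is the line along which they close (so a half turn about z gives the same grasp; the last joint's range is limited). The gripper opens to 85 mm and grips with 20 to 120 N. Pads are 22 mm wide; open, the fingers measure 114 mm over their backs; the gripper's body (76 mm by 85 mm) begins 54 mm behind the grasp point. The pads swing forward as they close: fully open they stand 13 mm farther back than shut.
Start: joints at [1.274, 0.311, 0.014, 1.512, -0.004, 1.319, -0.027], TCP at [138.661, -532.25, 245.304] pointing down, gripper open.
Joint ranges: [-2.7, 2.7], [-0.3, 1.91], [-1.27, 1.3], [0.12, 2.57], [-1.44, 4.58], [0.2, 2.03], [-3.05, 3.05]. Speed limits (rad/s): [2.79, 2.79, 3.14, 3.14, 3.14, 3.14, 3.14].

### API

Orientations are given as a rotation vector (axis times angle).
In Python, from station import get_obs, capture, job_done gives the robot as it stands.
- The arm moves only by the shell command python3 -m inch 'ROWS' [OPENING] [FORCE]. ROWS is a JSON object of lists of equal length, an entry for each row: "travel": the shift along the world's x, y, z in units of 60 mm (1.0 is 60 mm), a list of three; "delta_rot": the turn, a rotation vector about the world's x, y, z in units of 6 degrees (1.0 is 6 degrees), a list of three. A call has 1 to 8 rows; each row is the pose to reach, as a shift and turn from the pose commanded when the call began; what a row does not reach only later rows make up. A row lasts 1/8 s, in which the tool goes at most 62.5 mm and 10.7 degrees, less where a joint would pass 70% of its speed; a pose out of reach is approached as far as the arm can. A call with a gripper value outside its range is refused whole. OPENING is the opening in per cent of the stroke, from 0 (shut) to 100 (fully open), set as the call begins (- or left out, the last holds). The fingers move at their own pace and stop on an object; FORCE is the grip in N (left out, the last holds). Time passes only in rows, so rows that repeat a pose let the fingers close. It gives the time, the measured TCP pose, the force, the opening and the grip force at its end, in the units of the state.
- get_obs(): the state, without advancing time (a new reading comes with each control period).
- capture(name): name is "scene" or "top" or "wrist"; returns a dict with "color" (400x640x3 uint8, red, green, blue), "range_z" (400x640 float32, mm along the optical axis (not along the pixel's ray), 0 where there is no reading), "fov_y" (degrees; the focal length in pixels is half the picture's height over the tangent of half this angle, whatever the lens; pixels are square), "cx", "cy" (the principal point, pixels), "position" and "rotation" of the camera in the world. Camera axes: x right, y down, z forward; pixel columns grow to the right and rows downward; lengths in mm; the calibration is good to about 2 mm. A picture is of the moment at which its call begins.
- job_done(): hands the job in; it is judged then, once.
The state is a dict: "t": time; "joint_pos": joint angles; "qvel": joint speeds; "joint_torque": joint torques, N m; "position": TCP position; "tool_rot": TCP orientation; "force": force on the tool from outside, world axes, zero at the start; "moment": the same for the moment, N m; "width": finger opening in mm; "finger_force": force on a finger pad.
Only numpy, scipy, OpenCV 4.12 (cv2) and the standard library are available. Lean on these libraries where they do the work, as an engineer would, in place of code of your own. Each camera call takes 0.05 s, during which the arm holds its last target. There are 200 camera calls.

## Working session

There is one attempt and no reset: what is moved stays moved. The work goes in short steps, Python scripts to look and compute and a shell command to move; the robot and the scene stay as the last step left them, time stands still between calls to the robot, and variables do not carry over. Pictures are saved under pics/ and viewed, at most 10 in all, crops included, and the job is handed in when it is done.

```bash
mkdir -p pics; cat > h.py <<'E'
import numpy as np, cv2
from station import get_obs, capture, job_done
def cap(n,f=None):
    c=capture(n)
    if f: cv2.imwrite('pics/'+f,c['color'][:,:,::-1])
    return c
def ray(c,u,v):
    h=c['color'].shape[0]; f=h/2/np.tan(np.radians(c['fov_y'])/2)
    d=np.stack([(np.asarray(u,float)-c['cx'])/f,(np.asarray(v,float)-c['cy'])/f,np.ones(np.shape(u))],-1)
    return np.array(c['position']), d@np.array(c['rotation']).T
def onz(c,u,v,z):
    p,d=ray(c,u,v); return p+d*((z-p[2])/d[...,2])[...,None]
def pts(c):
    v,u=np.nonzero(c['range_z']>0); p,d=ray(c,u,v)
    return u,v,p+d*c['range_z'][v,u][:,None]
E
python3 - <<'E'
from h import *
for n in('top','scene'):
    c=cap(n,n+'0.png'); print(n,c['position'],c['rotation'],c['fov_y'],c['cx'],c['cy'])
o=get_obs(); print(o)
E
```

```text
top [ 521.99239396 -310.0965725   932.65692013] [-2.1722896   2.17600294 -0.09854007] 47.94881868085826 318.4060200224863 199.5956073511123
scene [ 23.68326622 230.72251421 551.06352051] [-0.95634899  2.25098755 -1.24376086] 44.399106967135104 314.1243625918397 199.06285384914787
{'t': 0.1, 'joint_pos': array([ 1.27428009,  0.31167121,  0.01395627,  1.51290378, -0.00438907,
        1.31918479, -0.02720272]), 'qvel': array([ 0.0011523 , -0.00081294,  0.00029414, -0.00350654, -0.0001623 ,
        0.0014571 , -0.00031096]), 'joint_torque': array([ 8.60602522e-04, -3.80854046e+01,  1.46655743e-01, -2.31241643e+01,
        1.22173084e-02,  8.08524492e-03, -1.74818751e-05]), 'position': array([ 138.50989238, -531.63060932,  244.31271043]), 'tool_rot': array([-3.11401740e+00, -3.99088323e-01,  5.64738787e-04]), 'force': array([-0.64236935, -0.09019831,  0.56816774]), 'moment': array([-0.00652911, -0.01607885, -0.00466876]), 'finger_force': 0.0, 'width': 85.49550867168567}
```

Rotation is a rotation vector.

```bash
sed -i "s/d@np.array(c\['rotation'\]).T/d@cv2.Rodrigues(np.array(c['rotation'],float))[0].T/" h.py; python3 - <<'E'
import cv2,numpy as np
cv2.imwrite('pics/both.png',cv2.resize(np.vstack([cv2.imread('pics/top0.png'),cv2.imread('pics/scene0.png')]),(480,600)))
E
```

```text
(no output)
```

View pics/top0.png

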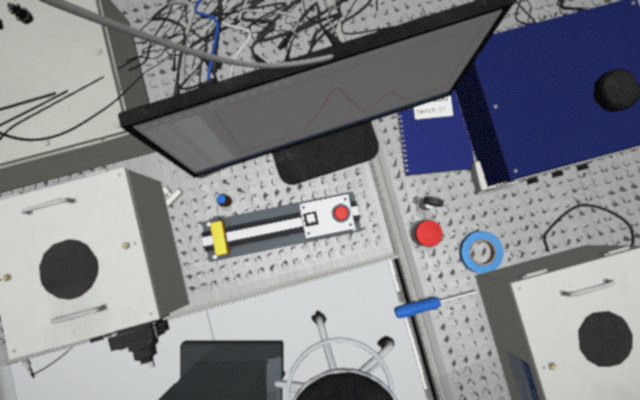

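View pics/scene0.png

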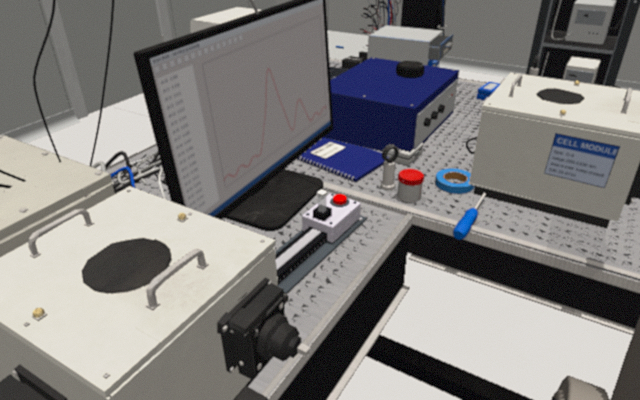

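The top view shows the button at (341,212), the cuvette at (311,218), the yellow stop at (218,238), the vial at (223,200), the pot at (428,233) and the lens at (431,202). A monitor stands over the far side. The scene view shows the same layout, with the carriage near (330,212).

```bash
cat > find.py <<'E'
from h import *
def blob(m,near=None):
    n,l,s,ce=cv2.connectedComponentsWithStats(m.astype(np.uint8))
    return [(ce[i],s[i,4],l==i) for i in range(1,n) if s[i,4]>40]
def masks(c):
    h=cv2.cvtColor(c['color'],cv2.COLOR_RGB2HSV).astype(int); H,S,V=h[...,0],h[...,1],h[...,2]
    return ((H<8)|(H>172))&(S>130)&(V>90), (H>20)&(H<35)&(S>130)&(V>100)
E
python3 - <<'E'
from find import *
for n in('top','scene'):
    c=cap(n); r,y=masks(c)
    for nm,m,z in(('red',r,58),('yel',y,46)):
        for ce,a,mm in blob(m): 
            v,u=np.nonzero(mm); print(n,nm,ce.round(1),a,onz(c,ce[0],ce[1],z).round(1),'minrect',cv2.minAreaRect(onz(c,u,v,z)[:,:2].astype(np.float32)))
    if n=='top':
        u,v,P=pts(c)
        # height map over neighbourhood
        for x0 in range(340,800,40):
            print(x0,[int(P[s,2].max()) if (s:=(P[:,0]>=x0)&(P[:,0]<x0+40)&(P[:,1]>=y0)&(P[:,1]<y0+40)).any() else -1 for y0 in range(-560,120,40)])
        # carriage top edges
        s=(abs(P[:,2]-46)<5)&(P[:,1]<-260)&(P[:,1]>-420)&(P[:,0]>380)&(P[:,0]<600)
        print(s.sum(),cv2.minAreaRect(P[s,:2].astype(np.float32)))
        # rail white strip / foot plate direction by edges of dark plate
        g=cv2.cvtColor(c['color'],cv2.COLOR_RGB2HSV)
        m=(g[...,2]<110)&(g[...,1]<140);m[:188]=0;m[265:]=0;m[:,:200]=0;m[:,362:]=0
        for ce,a,mm in blob(m):
            if a>300:
                v,u=np.nonzero(mm); print('dark',ce,a,cv2.minAreaRect(onz(c,u,v,8)[:,:2].astype(np.float32)))
E
```

```text
top red [340.6 212.6] 150 [ 576.8 -352.7   58. ] minrect ((576.9330444335938, -352.371337890625), (24.75934600830078, 24.86930274963379), 44.76944351196289)
top red [428.4 233. ] 540 [ 536.8 -522.5   58. ] minrect ((536.8590698242188, -522.7686767578125), (48.76700210571289, 46.422393798828125), 89.90103912353516)
top yel [218.9 237.8] 424 [ 528.3 -113.7   46. ] minrect ((528.7350463867188, -112.9515151977539), (66.63638305664062, 27.314451217651367), 11.86744213104248)
340 [11, 27, 27, -766, -768, -767, -764, -768, -768, -770, -1, -1, 147, 169, 206, 206, 206]
380 [29, 31, 30, -766, -768, -768, -781, -1, 0, 8, 7, 9, 206, 207, 232, 233, 233]
420 [3, 12, -96, -1, -1, 8, 7, 8, 8, 6, 3, 4, 205, 207, 225, 212, 213]
460 [4, 11, 11, 8, 8, 6, 4, 6, 4, 9, 46, 47, 198, 207, 207, 213, 212]
500 [61, 60, 12, 4, 8, 47, 49, 27, 28, 30, 48, 49, 28, 213, 213, 211, 211]
540 [63, 59, 12, 4, 60, 62, 101, 60, 29, 30, 43, 49, 23, 206, 207, 206, 231]
580 [102, 99, 12, 7, 58, 59, 50, 49, 9, 10, 53, 53, 3, 547, 206, 207, 233]
620 [5, 12, 11, 8, 8, 9, 14, 16, 14, 4, 688, 147, 267, 510, 207, 414, 204]
660 [16,
[... 329 characters left out ...]
71.5018920898438, -325.77716064453125), (69.40442657470703, 100.20069122314453), 11.270246505737305)
dark [254.10517241 220.8362069 ] 580 ((561.1668090820312, -179.42393493652344), (33.746944427490234, 185.3328857421875), 3.576528310775757)
dark [260.46282246 239.73292868] 659 ((521.6124267578125, -189.50730895996094), (29.224849700927734, 181.9350128173828), 13.902667045593262)
scene red [410.7 176.7] 338 [ 528.6 -511.8   58. ] minrect ((527.9900512695312, -512.4236450195312), (49.02482986450195, 68.18385314941406), 38.12535095214844)
scene red [339.5 198.9] 128 [ 571.3 -346.3   58. ] minrect ((571.309326171875, -346.3975830078125), (24.92462158203125, 36.28458786010742), 44.61374282836914)
```

```bash
python3 -m inch '{"travel":[[0.8,0.3,0],[1.75,0.7,0],[2.7,1.1,0],[3.65,1.5,0],[4.6,1.9,0],[5.55,2.25,0],[6.5,2.65,0],[7.3,2.97,0]],"delta_rot":[[0,0,0],[0,0,0],[0,0,0],[0,0,0],[0,0,0],[0,0,0],[0,0,0],[0,0,0]]}' 0 20
python3 -m inch '{"travel":[[0,0,-0.3],[0,0,-0.8],[0,0,-1.2],[0,0,-1.5],[0,0,-1.5]],"delta_rot":[[0,0,0],[0,0,0],[0,0,0],[0,0,0],[0,0,0]]}'
python3 - <<'E'
from find import *
o=get_obs();print(o['t'],o['position'],o['tool_rot'],o['force'],o['width'])
for n in('wrist','top'):
    c=cap(n,n+'1.png'); r,y=masks(c)
    for nm,m,z in(('red',r,58),('yel',y,46)):
        for ce,a,mm in blob(m): print(n,nm,ce.round(1),a,onz(c,ce[0],ce[1],z).round(1))
E
```

```text
t: 1.2
position: [578.8, -352.2, 244.8]
tool_rot: [-3.115, -0.402, -0.0]
force: [-0.7, -0.0, 1.2]
width: 0.1
finger_force: 0.0
t: 1.82
position: [575.5, -353.5, 153.3]
tool_rot: [-3.114, -0.399, 0.005]
force: [0.5, -1.3, 1.0]
width: 0.2
finger_force: 0.0
1.825 [ 575.52830509 -353.54157278  153.29335823] [-3.11376688 -0.39888624  0.00510394] [ 0.49180031 -1.33005961  0.99659052] 0.22885030399156459
wrist red [317.7 201.5] 815 [ 579.3 -351.3   58. ]
wrist red [482.4 283.7] 2524 [ 541.7 -516.7   58. ]
wrist yel [ 49.7 179.8] 3584 [ 536.  -121.5   46. ]
top red [428.3 233. ] 540 [ 536.8 -522.4   58. ]
top yel [218.9 237.7] 424 [ 528.5 -113.7   46. ]
```

View pics/wrist1.png

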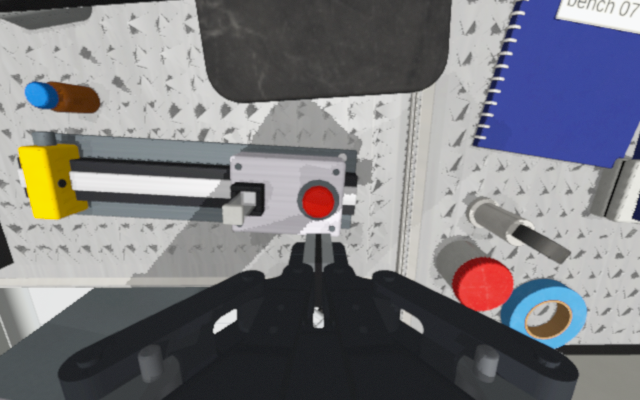

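The wrist view shows the button at (318,201), the fingertips just below it at (318,240) and the cuvette at (240,205). The finger linkage spreads wide along the rail, towards the cuvette. I'll turn the gripper about 93° so that it spreads across the rail.

```bash
python3 -m inch '{"travel":[[0,0,0],[0,0,0],[0,0,0],[0,0,0],[0,0,0],[0,0,0],[0,0,0],[0,0,0]],"delta_rot":[[0,0,-1],[0,0,-2.6],[0,0,-4.2],[0,0,-5.8],[0,0,-7.4],[0,0,-9],[0,0,-10.6],[0,0,-12]]}'
python3 -m inch '{"travel":[[0,0,-0.1],[0.01,0,-0.4],[0.02,0,-0.75],[0.02,0,-1],[0.02,0,-1]],"delta_rot":[[0,0,-1.2],[0,0,-2.5],[0,0,-3.5],[0,0,-3.5],[0,0,-3.5]]}'
python3 - <<'E'
from find import *
o=get_obs();print(o['t'],o['position'],o['tool_rot'],o['force'],o['joint_pos'].round(2))
c=cap('wrist','wrist2.png'); r,y=masks(c)
for nm,m,z in(('red',r,58),('yel',y,46)):
    for ce,a,mm in blob(m): print(nm,ce.round(1),a,onz(c,ce[0],ce[1],z).round(1))
c=cap('scene','scene2.png')
cv2.imwrite('pics/s2.png',np.hstack([cv2.resize(c['color'][100:300,200:500,::-1],(600,400))]))
E
```

```text
t: 2.92
position: [577.8, -354.4, 157.3]
tool_rot: [-2.752, 1.515, -0.006]
force: [-0.9, -0.1, 1.1]
width: -0.2
finger_force: 0.0
t: 3.55
position: [577.5, -353.5, 94.6]
tool_rot: [-2.436, 1.983, 0.003]
force: [-0.1, 0.0, 0.0]
width: 0.2
finger_force: 0.0
3.55 [ 577.50134799 -353.54909325   94.60457805] [-2.43631075  1.98341758  0.00279374] [-0.13031027  0.02084396  0.01165944] [ 0.41  0.68  0.19  1.32 -0.13  1.15 -2.32]
red [449.6   0.7] 47 [ 536.9 -492.6   58. ]
red [317.4 224.5] 917 [ 578.9 -358.4   58. ]
```

View pics/wrist2.png

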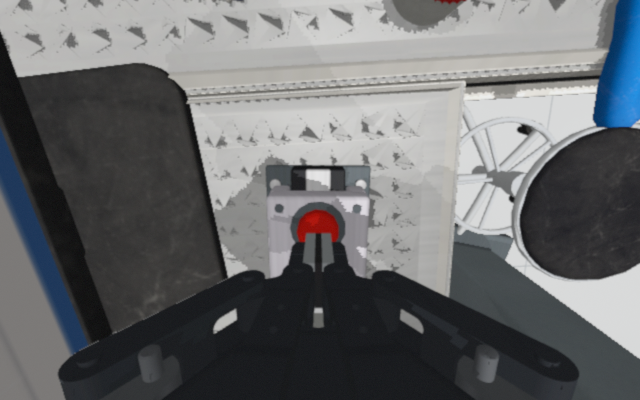

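View pics/s2.png

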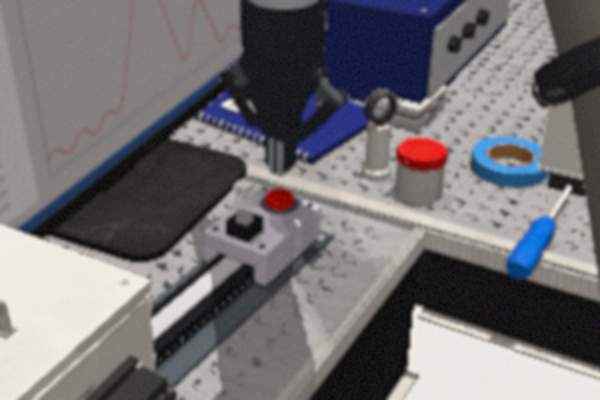

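The wrist view shows the fingertips at (318,237), centred sideways on the button at (317,224). The scene crop shows the gripper above the button, clear of the cuvette. I'll lower it in small steps.

```bash
python3 -m inch '{"travel":[[0,0,-0.15],[0,0.01,-0.3],[0,0.01,-0.34],[0,0.01,-0.36],[0,0.01,-0.38],[0,0.01,-0.38]],"delta_rot":[[0,0,0],[0,0,0],[0,0,0],[0,0,0],[0,0,0],[0,0,0]]}'
python3 -m inch '{"travel":[[0,0,-0.02],[0,0,-0.04],[0,0,-0.04]],"delta_rot":[[0,0,0],[0,0,0],[0,0,0]]}'
```

```text
t: 4.4
position: [577.9, -353.5, 72.6]
tool_rot: [2.435, -1.986, 0.0]
force: [1.1, 0.1, -0.1]
width: -0.2
finger_force: 0.0
t: 4.78
position: [578.1, -353.7, 71.0]
tool_rot: [-2.434, 1.986, -0.002]
force: [-0.4, 0.3, 5.0]
width: -0.0
finger_force: 2.5
```

```bash
python3 -m inch '{"travel":[[0,0,-0.03],[0,0,-0.06],[0,0,-0.06]],"delta_rot":[[0,0,0],[0,0,0],[0,0,0]]}'
python3 -m inch '{"travel":[[0,0,-0.02],[0,0,-0.04],[0,0,-0.04]],"delta_rot":[[0,0,0],[0,0,0],[0,0,0]]}'
```

```text
t: 5.15
position: [578.2, -353.9, 67.6]
tool_rot: [-2.434, 1.986, -0.002]
force: [-1.2, -0.1, 7.1]
width: 0.1
finger_force: 3.4
t: 5.52
position: [578.3, -354.5, 66.0]
tool_rot: [2.434, -1.986, 0.004]
force: [-1.9, 0.6, 7.7]
width: -0.2
finger_force: 4.2
```

```bash
python3 -m inch '{"travel":[[0,0,-0.015],[0,0,-0.03],[0,0,-0.03]],"delta_rot":[[0,0,0],[0,0,0],[0,0,0]]}'
```

```text
t: 5.9
position: [578.6, -355.8, 65.9]
tool_rot: [2.433, -1.986, 0.008]
force: [-3.4, 0.1, 13.3]
width: -0.3
finger_force: 6.6
```

```bash
python3 -m inch '{"travel":[[-0.01,0.05,0],[-0.03,0.15,0],[-0.06,0.295,0],[-0.09,0.44,0],[-0.12,0.59,0],[-0.145,0.715,0],[-0.16,0.79,0],[-0.166,0.817,0]],"delta_rot":[[0,0,0],[0,0,0],[0,0,0],[0,0,0],[0,0,0],[0,0,0],[0,0,0],[0,0,0]]}'
python3 - <<'E'
from find import *
c=cap('scene','scene3.png')
cv2.imwrite('pics/s3.png',cv2.resize(c['color'][100:300,200:500,::-1],(600,400)))
E
```

```text
t: 6.9
position: [568.9, -307.7, 65.9]
tool_rot: [2.432, -1.986, 0.011]
force: [-3.4, -1.9, 13.2]
width: -0.1
finger_force: 6.4
```

View pics/s3.png

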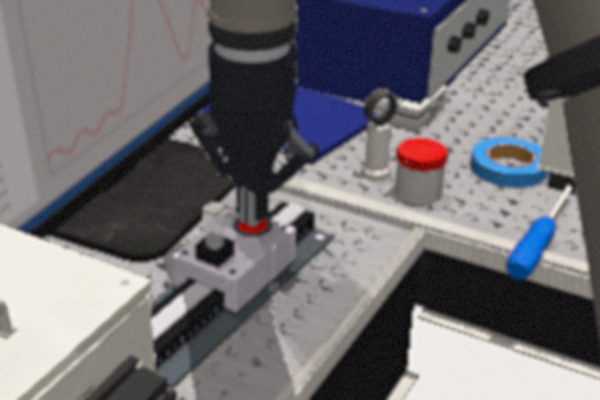

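The carriage moved along with the finger. In the crop the fingers are on the red button at (252,225) and the carriage is well clear of its starting place. I'll continue.

```bash
python3 -m inch '{"travel":[[-0.015,0.08,0],[-0.05,0.24,0],[-0.09,0.44,0],[-0.13,0.64,0],[-0.17,0.84,0],[-0.2,0.99,0],[-0.225,1.1,0],[-0.233,1.143,0]],"delta_rot":[[0,0,0],[0,0,0],[0,0,0],[0,0,0],[0,0,0],[0,0,0],[0,0,0],[0,0,0]]}'
python3 - <<'E'
from find import *
c=cap('top','top4.png')
cv2.imwrite('pics/t4.png',cv2.resize(c['color'][170:290,190:370,::-1],(720,480),interpolation=cv2.INTER_CUBIC))
E
```

```text
t: 7.95
position: [555.0, -238.7, 65.9]
tool_rot: [2.433, -1.986, 0.01]
force: [-3.1, -1.6, 14.2]
width: 0.2
finger_force: 7.3
```

View pics/t4.png

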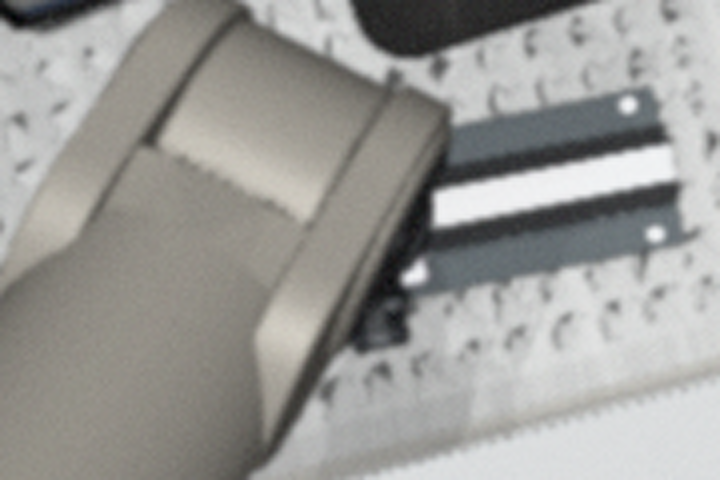

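The top view is blocked by the wrist, with only the rear of the rail free at (560,190). I'll go slowly from here and watch the force.

```bash
python3 -m inch '{"travel":[[-0.006,0.03,0],[-0.015,0.075,0],[-0.025,0.12,0],[-0.035,0.17,0],[-0.045,0.22,0],[-0.055,0.27,0],[-0.062,0.31,0],[-0.065,0.32,0]],"delta_rot":[[0,0,0],[0,0,0],[0,0,0],[0,0,0],[0,0,0],[0,0,0],[0,0,0],[0,0,0]]}'
python3 -m inch '{"travel":[[-0.004,0.02,0],[-0.008,0.04,0],[-0.012,0.06,0],[-0.015,0.075,0]],"delta_rot":[[0,0,0],[0,0,0],[0,0,0],[0,0,0]]}'
```

```text
t: 9.0
position: [551.2, -219.9, 65.8]
tool_rot: [2.433, -1.986, 0.01]
force: [-3.7, -1.0, 15.4]
width: -0.0
finger_force: 7.6
t: 9.5
position: [550.3, -215.5, 65.8]
tool_rot: [2.432, -1.987, 0.01]
force: [-4.1, -2.6, 15.3]
width: 0.1
finger_force: 7.7
```

```bash
for i in 1 2; do python3 -m inch '{"travel":[[-0.004,0.02,0],[-0.008,0.04,0],[-0.01,0.05,0]],"delta_rot":[[0,0,0],[0,0,0],[0,0,0]]}'|egrep 'pos|^force'; done
```

```text
position: [549.7, -212.5, 65.8]
force: [-3.7, -1.7, 16.2]
position: [549.1, -209.5, 65.8]
force: [-4.2, -1.4, 16.8]
```

```bash
for i in 1 2; do python3 -m inch '{"travel":[[-0.004,0.02,0],[-0.006,0.035,0.003],[-0.006,0.035,0.003]],"delta_rot":[[0,0,0],[0,0,0],[0,0,0]]}'|egrep 'pos|^force'; done
```

```text
position: [548.6, -207.1, 65.8]
force: [-4.1, -2.2, 15.3]
position: [548.1, -204.9, 65.8]
force: [-3.6, -1.3, 15.3]
```

```bash
python3 - <<'E'
from find import *
c=cap('scene')
cv2.imwrite('pics/s5.png',cv2.resize(c['color'][170:290,220:380,::-1],(800,600),interpolation=cv2.INTER_CUBIC))
E
```

```text
(no output)
```

View pics/s5.png

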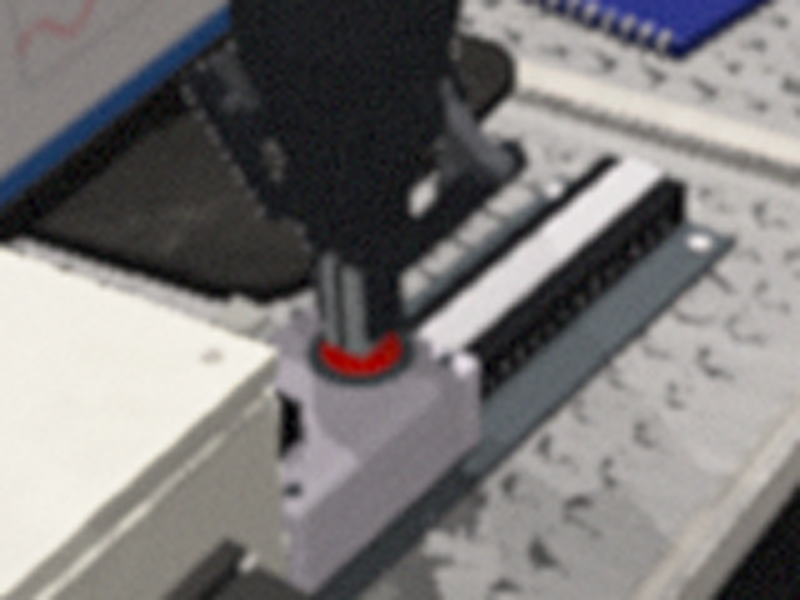

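The crop shows the fingers still centred on the button at (360,350). The white box hides the stop. I'll push on in small steps until the force rises.

```bash
for i in 1 2; do python3 -m inch '{"travel":[[-0.003,0.015,0],[-0.006,0.03,0],[-0.006,0.03,0]],"delta_rot":[[0,0,0],[0,0,0],[0,0,0]]}'|egrep 'pos|^force'; done
```

```text
position: [547.8, -203.2, 65.8]
force: [-3.4, -1.9, 14.4]
position: [547.5, -201.5, 65.8]
force: [-4.0, -1.6, 14.3]
```

```bash
for i in 1 2 3; do python3 -m inch '{"travel":[[-0.003,0.015,0],[-0.006,0.03,0],[-0.006,0.03,0]],"delta_rot":[[0,0,0],[0,0,0],[0,0,0]]}'|egrep 'pos|^force'; done
```

```text
position: [547.4, -201.5, 65.9]
force: [-3.2, -4.8, 13.4]
position: [547.4, -201.3, 65.9]
force: [-2.2, -6.6, 11.1]
position: [547.5, -200.0, 65.9]
force: [0.9, -7.5, 10.2]
```

The carriage has met the stop: motion halted at y ≈ -201.5 and the reaction rose to about 7 N. I'll let the button up slowly, straight up.

```bash
python3 -m inch '{"travel":[[0,0,0.03],[0,0,0.06],[0,0,0.09],[0,0,0.12],[0,0,0.15],[0,0,0.18],[0,0,0.25],[0,0,0.35]],"delta_rot":[[0,0,0],[0,0,0],[0,0,0],[0,0,0],[0,0,0],[0,0,0],[0,0,0],[0,0,0]]}'
python3 -m inch '{"travel":[[0,0,0.3],[0,-0.05,0.8],[0,-0.3,1.5],[0,-0.9,2],[0,-1.7,2.2],[0,-2.5,2.2],[0,-3.2,2.2],[0,-3.5,2.2]],"delta_rot":[[0,0,0],[0,0,0],[0,0,0],[0,0,0],[0,0,0],[0,0,0],[0,0,0],[0,0,0]]}'
python3 - <<'E'
from find import *
c=cap('top'); r,y=masks(c)
cv2.imwrite('pics/t6.png',cv2.resize(c['color'][170:290,190:370,::-1],(720,480),interpolation=cv2.INTER_CUBIC))
for nm,m,z in(('red',r,58),('yel',y,46)):
    for ce,a,mm in blob(m): print(nm,ce.round(1),a,onz(c,ce[0],ce[1],z).round(1))
u,v,P=pts(c); b=(abs(u-0)>=0)&r[v,u]&(P[:,1]>-300); print('button z',np.median(P[b,2]))
t=(abs(P[:,2]-46)<5)&(P[:,1]<-150)&(P[:,1]>-260)&(P[:,0]>480)&(P[:,0]<600);print('carr z',np.median(P[t,2]))
E
```

```text
t: 13.92
position: [544.8, -192.1, 83.2]
tool_rot: [2.435, -1.984, -0.003]
force: [0.3, -0.0, 0.3]
width: -0.3
finger_force: 0.0
t: 14.92
position: [543.6, -406.5, 215.4]
tool_rot: [2.429, -1.989, -0.0]
force: [-0.6, 0.3, -0.2]
width: 0.2
finger_force: 0.0
red [262.9 228.4] 149 [ 546.3 -201.5   58. ]
yel [218.3 237.9] 383 [ 528.1 -112.5   46. ]
button z 57.187364832242054
carr z 45.94364763746444
```

View pics/t6.png

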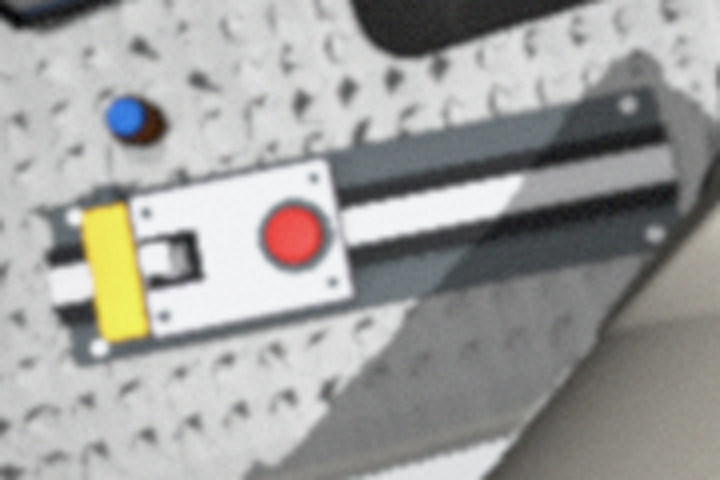

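The carriage sits against the yellow stop at (140,265), with the button at (293,235) and the vial unmoved. One check that the button is fully up, using its central pixels.

```bash
python3 - <<'E'
from h import *
z=[];k=[]
for i in range(6):
    c=cap('top');u,v,P=pts(c)
    z.append(np.median(P[np.hypot(u-263,v-228.4)<4,2])); k.append(np.median(P[(abs(u-251)<3)&(abs(v-225)<8),2]))
print(np.mean(z),np.mean(k),get_obs()['t'])
E
```

```text
57.51939436105358 45.716961689378415 15.275
```

```bash
python3 -c "from station import job_done; print(job_done())"
```

```text
the job is handed in; nothing more can be done
None
```

The carriage is against the yellow end stop with the lock button up (about 11.8 mm proud, nominal 12 mm), the arm is clear, and the job is handed in; the verdict was not shown.

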